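Pin the pylon fitting and set the jig's clamp screw to a sliding fit

ROBOT

A 6-joint arm with a two-finger parallel gripper is mounted at the origin on the work surface. World frame = base frame: x ahead of the robot, y to its left, z up, the work surface at z = 0. Lengths are in m, angles in degrees, forces in N, time in s.
With the tool pointing down it reaches from about 0.25 to 0.8 m from the base axis. Payload 8.5 kg.
Tool frame: the origin (TCP) lies midway between the tips of the shut fingers; the grasp point (between the pads) lies 19 mm behind it (bot.hold_point_z is the distance from the TCP to the grasp point, in m); z points along the fingers, y is the line along which they close (so a half turn about z gives the same grasp; the last joint's range is limited). The gripper opens to 85 mm and grips with 20 to 120 N. Pads are 22 mm wide; open, the fingers measure 114 mm over their backs; the gripper's body (76 mm by 85 mm) begins 54 mm behind the grasp point. The pads swing forward as they close: fully open they stand 13 mm farther back than shut.
Start: joints at [-74.313, 13.648, -0.773, 75.585, 0, 90], TCP at [0.142, -0.505, 0.231] pointing down, gripper open.
Joint ranges: [-152.45, 152.45], [-59.26, 108.67], [-65.41, 83.53], [-104.44, 129.93], [-82.83, 76.93], [-180, 180]. Speed limits (degrees/s): [127.2, 127.2, 159.86, 180, 180, 180].

INTERFACE

Orientations are given as a 3x3 rotation matrix whose columns are the frame's x, y, z axes.
In Python, from station import sensors, cams, order, bot gives the robot as it stands.
- The arm moves only by the shell command python3 -m jog 'ROWS' [OPENING]. ROWS is a JSON object of lists of equal length, an entry for each row: "delta_pos": the shift along the tool's x, y, z scaled (see below), a list of three; "angular": the turn, a rotation vector about the tool's x, y, z scaled (see below), a list of three. In form: {"delta_pos": [[x, y, z], ...], "angular": [[rx, ry, rz], ...]}. A call has 1 to 5 rows; each row is the pose to reach, as a shift and turn from the pose commanded when the call began, along the tool's axes at that moment, turning the shorter way round; what a row does not reach only later rows make up. The controller multiplies each number of a shift by 300 mm and each number of a turn by 2 pi rad. A row lasts 1/8 s, in which the tool goes at most 62.5 mm and 10.7 degrees, less where a joint would pass 70% of its speed; a pose out of reach is approached as far as the arm can. A call with a number of a shift or a turn outside -1 to 1 is refused whole. A call with a gripper value outside its range is refused whole. OPENING is the finger opening in mm, from 0 to 85.4, set as the call begins (- or left out, the last holds). The fingers move at their own pace and stop on an object; the grip force is fixed at half the most. Time passes only in rows, so rows that repeat a pose let the fingers close. It gives the time, the measured TCP pose, the force, the opening and the grip force at its end, in the units of the state.
- sensors.get_state(): the state, without advancing time (a new reading comes with each control period).
- cams.camera(name): name is "scene" or "top" or "wrist"; returns a dict with "color" (384x512x3 uint8, blue, green, red), "depth" (384x512 float32, m along the optical axis (not along the pixel's ray), 0 where there is no reading), "mtx" (3x3 intrinsics, pixels), "k1" (the pictures are not rectified: a ray, as slopes to the right and down, at radius r is drawn at 1 + k1 r^2 times it, then the intrinsics apply), "R" (3x3) and "t" (3): a world point X has camera coordinates R X + t. Camera axes: x right, y down, z forward; pixel columns grow to the right and rows downward; lengths in m; the calibration is good to about 2 mm. A picture is of the moment at which its call begins.
- order.job_done(): hands the job in; it is judged then, once.
The state is a dict: "clock": time; "joint_positions": joint angles; "joint_vel": joint speeds; "tau": joint torques, N m; "position": TCP position; "tcp_rot": TCP orientation; "force": force on the tool from outside, world axes, zero at the start; "moment": the same for the moment, N m; "finger_gap": opening from 0.0 (shut) to 1.0 (fully open); "finger_force": force on a finger pad.
Only numpy, scipy, OpenCV 4.12 (cv2) and the standard library are available. Lean on these libraries where they do the work, as an engineer would, in place of code of your own. Each camera call takes 0.05 s, during which the arm holds its last target. There are 200 camera calls.

TASK

Take the gauge pin (the one with the plain round handle) from the pin stand and push it fully home, upright, in the hole of the end fitting on the pylon jig. Then turn the jig's wing screw clockwise until it seats, and back it off a quarter turn so that the tube can just slide. Finish while still gripping the wing screw there, holding it still; leave the pin in its hole and do not knock the other things about.

Things in the scene. Friction and masses are not known exactly. Their poses are not given: they have to be found in the camera images.
- jig: Fixed pylon jig: dark steel plate 130 x 250 x 12 mm (x, y, z) with a 30 mm steel tube along its y axis, axis 34 mm above the table. At y = -70 mm the tube's end fitting, aluminium block 50 x 50 mm, top 57 mm above the table, with the pin hole; at y = +70 mm the grey clamp saddle, 62 x 60 mm, top 64 mm up, with the wing screw. Origin: centre of the plate's underside, on the table.
- pin_hole (a point): Centre of the mouth of the pin hole, in the top face of the end fitting; 57 mm above the table. The hole is vertical, round, 10 mm in diameter and 36 mm deep. Axes as the jig's.
- gauge_pin: Loose steel pin, about 70 g, upright in the stand: shank 8 mm thick, 32 mm long, tapered to 5 mm at its end; above it a plain round handle 16 mm across, 46 mm tall. The handle's lower rim is a shoulder that rests on the stand, and on the fitting when fully home. Origin: centre of the shank's lower end; z up along the pin, the handle spans z = 32 to 78 mm.
- stand: Black pin stand, fixed: block 60 x 130 x 40 mm (x, y, z). Origin: centre of its underside. Two holes 9.5 mm wide at y = -40 and +40 mm: one holds the gauge pin, the other the tee pin (either way round).
- tee_pin: Loose steel pin with a cross bar (44 mm long, 74 mm above its tip) in place of the round handle; stands in the other hole of the stand and stays there. Origin: lower end of its shank.
- screw (a joint): Turn of the wing screw about its vertical axis, rad: 0 = seated (hard stop); it grows as the screw is backed off, anticlockwise seen from above, up to a stop at 2.8. Clockwise from above screws it in. It starts between 0.5 and 1.4. Light friction (0.04 N m) keeps it where it is left; it does not rise or sink.
- wing_grip (a point): Middle of the steel wing screw, on its axis, where to grip: 100 mm above the table, at x = 0, y = +70 mm of the jig. The wing is an upright flat bar 42 mm long (this point's y axis), 12 mm thick (x), from 80 to 114 mm above the table, over a round collar 28 mm across. Seated (joint 0) it lies in line with the tube; a quarter turn back it stands across the tube.
- collar: Bystander: loose aluminium ring 48 mm across, 25 mm tall, near the robot. Origin: centre of its underside.
- jar: Bystander: loose grey jar 64 mm across, 85 mm tall, with a white cap, at the right rear. Origin: centre of its underside.
- bottle: Bystander: loose white bottle 60 mm across, 170 mm tall, at the left rear. Origin: centre of its underside.
- foot: Bystander: loose skin-toned prosthetic foot shell 230 x 70 mm, 120 mm tall at the ankle, on the left. Origin: centre of its underside.

How it is judged (in metres and radians):
On the way, in this order (a step that is already met when the one before it is completed fails the run):
1. the gauge pin is fully home and upright in the fitting's hole, let go (z of gauge_pin in the frame of pin_hole below -0.029 m and horizontal distance between gauge_pin and pin_hole below 0.004 m and angle between gauge_pin's own z axis and vertical below 0.09 rad and contact force between the fingers and gauge_pin below 0.5 N), for 0.2 s.
2. the wing screw is turned clockwise to its seat (value of joint screw below 0.07 rad), for 0.1 s.
At the end, for the whole second after the job is handed in: The pin is home (end 29 mm or more below the mouth, within 4 mm of the axis, upright within 5 degrees); the fingers grip the wing (over 2 N, grasp point within 35 mm of wing_grip) and hold the screw still (under 0.1 rad/s) 90 degrees, within 15, back from its seat (z of gauge_pin in the frame of pin_hole below -0.029 m and horizontal distance between gauge_pin and pin_hole below 0.004 m and angle between gauge_pin's own z axis and vertical below 0.09 rad and value of joint screw between 1.31 and 1.83 rad and velocity of joint screw between -0.1 and 0.1 rad/s and contact force between the fingers and screw above 2 N and distance between the grasp point and wing_grip below 0.035 m); the arm keeps its last pose, push and grip.
It fails at once if the tee pin is displaced by more than 30 mm or tipped over (distance of tee_pin from where it was at the start of the episode above 0.03 m or angle between tee_pin's own z axis and vertical above 0.6 rad).
It fails at once if the collar is displaced by more than 50 mm or tipped over (distance of collar from where it was at the start of the episode above 0.05 m or angle between collar's own z axis and vertical above 0.6 rad).
It fails at once if the jar is displaced by more than 50 mm or tipped over (distance of jar from where it was at the start of the episode above 0.05 m or angle between jar's own z axis and vertical above 0.6 rad).
It fails at once if the bottle is displaced by more than 50 mm or tipped over (distance of bottle from where it was at the start of the episode above 0.05 m or angle between bottle's own z axis and vertical above 0.6 rad).
It fails at once if the foot is displaced by more than 50 mm or tipped over (distance of foot from where it was at the start of the episode above 0.05 m or angle between foot's own z axis and vertical above 0.6 rad).
It also fails if it takes over 64 s, if anything falls off the work surface, if the arm or the gripper's body presses on something with over 40 N, if the wrist force passes 120 N, or if a joint passes its speed limit or range.

## Working session

There is one attempt and no reset: what is moved stays moved. The work goes in short steps, Python scripts to look and compute and a shell command to move; the robot and the scene stay as the last step left them, time stands still between calls to the robot, and variables do not carry over. Pictures are saved under pics/ and viewed, at most 10 in all, crops included, and the job is handed in when it is done.

```bash
ls; mkdir -p pics; cat > h.py <<'E'
import numpy as np, cv2
from station import sensors, cams, order, bot
def grab(n,f=None):
    c=cams.camera(n)
    if f: cv2.imwrite('pics/'+f,c['color'])
    return c
def ray(c,u,v):
    m=c['mtx']; x=(u-m[0,2])/m[0,0]; y=(v-m[1,2])/m[1,1]
    a,b=x,y
    for _ in range(20):
        s=1+c['k1']*(a*a+b*b); a,b=x/s,y/s
    return np.array([a,b,1.])
def plane(c,u,v,z):
    R=np.array(c['R']);t=np.array(c['t']); o=-R.T@t; d=R.T@ray(c,u,v)
    return o+d*(z-o[2])/d[2]
def dep(c,u,v):
    R=np.array(c['R']);t=np.array(c['t']); d=c['depth'][int(v),int(u)]
    return R.T@(ray(c,u,v)*d-t)
def cloud(c):
    m=c['mtx'];h,w=c['depth'].shape
    v,u=np.mgrid[:h,:w]; a=x=(u-m[0,2])/m[0,0]; b=y=(v-m[1,2])/m[1,1]
    for _ in range(20):
        s=1+c['k1']*(a*a+b*b); a,b=x/s,y/s
    d=c['depth'].astype(float)
    P=np.stack([a*d,b*d,d],-1)-np.array(c['t'])
    return P@np.array(c['R'])
E
python3 - <<'E'
from h import *
for n in ['top','scene']:
    c=grab(n,n+'0.png'); R=np.array(c['R']);print(n,-R.T@np.array(c['t']),R[2],c['mtx'][0,0],c['k1'])
s=sensors.get_state();print(s['position'],s['tcp_rot'],bot.hold_point_z)
E
```

```text
pics
top [0.36134736 0.06122595 1.15015049] [ 0.17809918 -0.01078487 -0.98395344] 413.0675623986862 -0.01791086301124697
scene [ 1.11973016 -0.33863828  1.02966087] [-0.47422704  0.34015331 -0.81203721] 443.8803772439811 -0.008884608805265905
[ 0.14184859 -0.50507669  0.23073155] [[ 9.62759216e-01  2.70360045e-01 -3.70956806e-04]
 [ 2.70360299e-01 -9.62758356e-01  1.28689232e-03]
 [-9.21750010e-06 -1.33925943e-03 -9.99999103e-01]] 0.0187
```

View pics/top0.png

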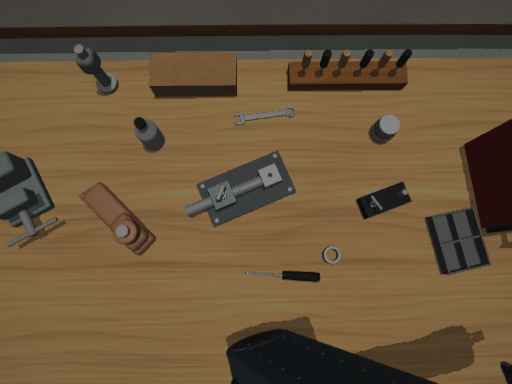

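View pics/scene0.png

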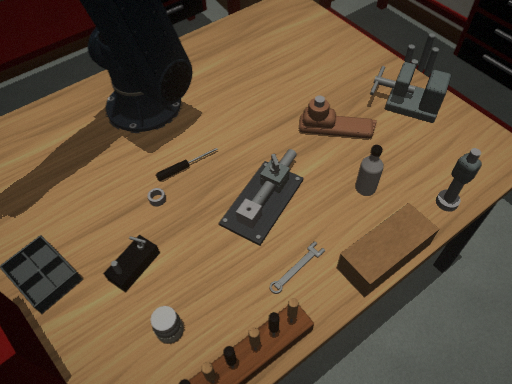

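The top view shows the jig: fitting at about (270,176), wing at (221,194). The black stand is at (384,200) and the ring at (331,255). The scene view shows the stand at (132,262) with the two pins.

```bash
python3 - <<'E'
from h import *
t=grab('top');s=grab('scene')
a=cv2.resize(t['color'][130:240,185:295],(400,400),interpolation=cv2.INTER_CUBIC)
b=cv2.resize(t['color'][170:230,350:420],(400,343),interpolation=cv2.INTER_CUBIC)
b=cv2.copyMakeBorder(b,0,57,0,0,0)
cv2.imwrite('pics/z.png',np.hstack([a,b]))
for n,c in(('top',t),('scene',s)):
    P=cloud(c); ok=c['depth']>0
    # stand region
    for nm,ctr,r,z0,z1 in [('standtop',plane(t,384,200,.04),.1,.034,.046),('pins',plane(t,384,200,.06),.1,.06,.13),('gaugetop',plane(t,384,200,.06),.1,.08,.095),('fit',plane(t,270,176,.057),.05,.052,.062),('wing',plane(t,221,194,.11),.05,.1,.12),('saddle',plane(t,221,194,.06),.06,.06,.068)]:
        m=ok&(np.hypot(P[...,0]-ctr[0],P[...,1]-ctr[1])<r)&(P[...,2]>z0)&(P[...,2]<z1)
        q=P[m]
        if len(q)<4: print(n,nm,len(q));continue
        vu=np.argwhere(m)
        rc=cv2.minAreaRect(q[:,:2].astype(np.float32)*1000)
        print(n,nm,len(q),q.mean(0).round(4),'rect',np.round(rc[0],1),np.round(rc[1],1),round(rc[2],1),'px',vu.mean(0)[::-1].round(1))
E
```

```text
top standtop 908 [ 0.5124 -0.3027  0.04  ] rect [ 513.3 -304.8] [ 60.1 133.4] 19.9 px [384.9 199.8]
top pins 104 [ 0.5122 -0.3006  0.0803] rect [ 506.8 -302.8] [39.2 99.2] 10.9 px [388.9 197.7]
top gaugetop 66 [ 0.5128 -0.3029  0.0838] rect [ 507.  -304.2] [39.2 96.5] 10.9 px [390.2 197.3]
top fit 332 [0.5812 0.0119 0.0571] rect [577.9  20.5] [50.4 69.7] 22.4 px [269.2 175. ]
top wing 92 [0.5268 0.14   0.1126] rect [527.5 140.5] [16.8 41.3] 58.2 px [220.2 192.3]
top saddle 370 [0.5257 0.1399 0.0642] rect [527.7 140.6] [62. 60.] 22.7 px [221.6 195.5]
scene standtop 1047 [ 0.5162 -0.3082  0.0403] rect [ 511.9 -305.9] [ 63.3 131.2] 19.6 px [129.9 261.1]
scene pins 138 [ 0.5146 -0.3067  0.079 ] rect [ 518.9 -303.4] [43.  93.4] 29.9 px [125.9 253. ]
scene gaugetop 86 [ 0.5118 -0.3038  0.0838] rect [ 519.  -303.5] [43.  91.2] 29.9 px [126.  250.6]
scene fit 326 [0.5814 0.0086 0.0573] rect [579.6   9.3] [52.4 54.4] 22.7 px [248.2 209.1]
scene wing 79 [0.5299 0.1356 0.1116] rect [526.2 137.7] [14.8 43.4] 64.3 px [274.4 160.9]
scene saddle 299 [0.5318 0.134  0.0643] rect [527.2 137.5] [63.4 62.1] 21.7 px [274.2 172.6]
```

View pics/z.png

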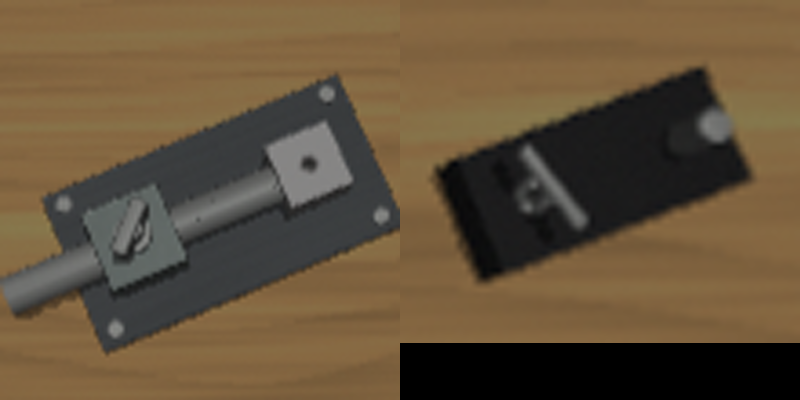

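Close up, the gauge pin is at the stand's right end, at zoom (715,126). The tee pin is on the left. The hole is at zoom (309,163), and the wing stands about 44° back from the tube.

```bash
cat >> h.py <<'E'
from scipy.spatial.transform import Rotation as Ro
def go(p,yaw=None):
    """shift/turn (scaled) to TCP at p, tool y at world yaw (mod 180, nearest), pointing down"""
    s=sensors.get_state();R=np.array(s['tcp_rot']);y0=np.degrees(np.arctan2(R[1,1],R[0,1]))
    if yaw is None: yaw=y0
    yaw=y0+(yaw-y0+90)%180-90; a=np.radians(yaw)
    Y=np.array([np.cos(a),np.sin(a),0]);Z=np.array([0,0,-1.]);T=np.c_[np.cross(Y,Z),Y,Z]
    print('yaw',round(y0,1),'->',round(yaw,1),'shift',(R.T@(np.array(p)-s['position'])/.3).round(4),'turn',(Ro.from_matrix(R.T@T).as_rotvec()/2/np.pi).round(4),
     'pos',np.round(s['position'],4),'J',np.round(s['joint_positions'],1),'F',np.round(s['force'],1),'gap',round(s['finger_gap'],3),'ff',np.round(s['finger_force'],1),'t',s['clock'])
E
python3 - <<'E'
from h import *
t=grab('top');s=grab('scene')
g=plane(t,405.1,192,.086);print('gauge top cam',g,'hole',plane(t,270,174.8,.057))
# scene: predicted pixels for check via contour of bright pixels in stand
P=cloud(s);m=(s['depth']>0)&(np.hypot(P[...,0]-g[0],P[...,1]-g[1])<.025)&(P[...,2]>.078)&(P[...,2]<.095);print('gauge scene',P[m].mean(0),m.sum())
P=cloud(t);m=(t['depth']>0)&(np.hypot(P[...,0]-g[0],P[...,1]-g[1])<.025)&(P[...,2]>.078)&(P[...,2]<.095);print('gauge topdepth',P[m].mean(0),m.sum())
go([g[0],g[1],.16],-33)
E
```

```text
gauge top cam [ 0.52595287 -0.34236066  0.086     ] hole [0.5818251 0.0098826 0.057    ]
gauge scene [ 0.52736376 -0.34411122  0.08513822] 42
gauge topdepth [ 0.52655101 -0.34151823  0.08543973] 32
yaw -74.3 -> -33.0 shift [ 1.3793 -0.1767  0.237 ] turn [-1.000e-04 -0.000e+00 -1.148e-01] pos [ 0.1419 -0.5053  0.2311] J [-74.3  13.7  -0.8  75.6  -0.   90. ] F [-0.5 -0.3 -0.2] gap 1.001 ff 0.0 t 0.3
```

```bash
python3 -m jog '{"delta_pos":[[0.2,-0.03,0],[0.4,-0.06,0.03],[0.6,-0.09,0.06],[0.8,-0.12,0.09],[0.95,-0.13,0.11]],"angular":[[0,0,-0.025],[0,0,-0.05],[0,0,-0.08],[0,0,-0.1],[0,0,-0.115]]}' 85; python3 -c "
from h import *
go([.526,-.343,.16],-33)"
```

```text
clock: 0.92
position: [0.4077, -0.3893, 0.1979]
tcp_rot: [[0.539, 0.842, -0.0], [0.842, -0.539, 0.0], [0.0, -0.0, -1.0]]
force: [-0.6, -1.2, -1.0]
finger_gap: 0.996
finger_force: 0.0
yaw -32.6 -> -33.0 shift [0.3425 0.2488 0.1263] turn [-0.    -0.     0.001] pos [ 0.4077 -0.3893  0.1979] J [-43.7  18.2   0.6  72.5   0.   79. ] F [-0.6 -1.2 -1. ] gap 0.996 ff 0.0 t 0.925
```

```bash
python3 -m jog '{"delta_pos":[[0.17,0.12,0.06],[0.342,0.249,0.126],[0.342,0.249,0.126],[0.342,0.249,0.126]],"angular":[[0,0,0.001],[0,0,0.001],[0,0,0.001],[0,0,0.001]]}' 45; python3 - <<'E'
from h import *
c=grab('wrist','w1.png');R=np.array(c['R']);print(-R.T@np.array(c['t']),R[2])
P=cloud(c);m=(c['depth']>0)&(np.hypot(P[...,0]-.526,P[...,1]+.343)<.04)&(P[...,2]>.075)&(P[...,2]<.1)
q=P[m];print(len(q),q.mean(0),cv2.minEnclosingCircle(q[:,:2].astype(np.float32)*1000) if len(q) else 0,np.argwhere(m).mean(0)[::-1])
go([.526,-.343,.16],-33)
E
```

```text
clock: 1.42
position: [0.5242, -0.3449, 0.16]
tcp_rot: [[0.548, 0.837, -0.001], [0.837, -0.548, 0.001], [-0.0, -0.001, -1.0]]
force: [-0.4, -0.5, 0.1]
finger_gap: 0.53
finger_force: 0.0
[ 0.56969926 -0.27564996  0.30219206] [-0.17607511 -0.26801736 -0.94718755]
374 [ 0.52786896 -0.34070653  0.08438642] ((527.3157348632812, -341.772705078125), 7.9239959716796875) [259.56684492 196.08823529]
yaw -33.3 -> -33.0 shift [0.0111 0.0022 0.0018] turn [-0.0001  0.     -0.0007] pos [ 0.5236 -0.3454  0.1605] J [-33.4  25.3   6.2  70.9  -0.   89.9] F [-0.1 -0.6 -0.6] gap 0.524 ff 0.0 t 1.475
```

View pics/w1.png

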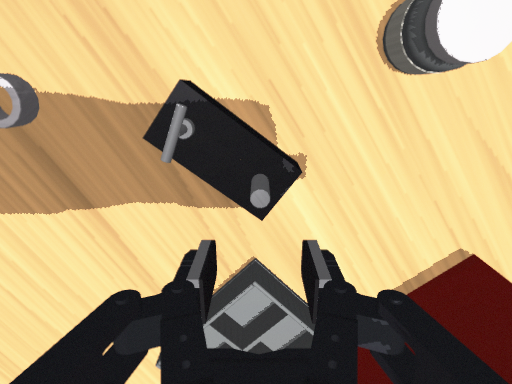

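The gauge pin's round top is at about (260,197) in the wrist view, and the tee pin is at (180,130). Its fitted radius is 7.9 mm, which matches the handle.

```bash
python3 -c "
from h import *
go([.5273,-.3418,.046],-33.3)"
```

```text
yaw -33.3 -> -33.3 shift [0.0169 0.0039 0.3818] turn [-0.0001  0.      0.0001] pos [ 0.5236 -0.3454  0.1605] J [-33.4  25.3   6.2  70.9  -0.   89.9] F [-0.1 -0.6 -0.6] gap 0.524 ff 0.0 t 1.475
```

```bash
python3 -m jog '{"delta_pos":[[0.017,0.004,0.08],[0.017,0.004,0.18],[0.017,0.004,0.28],[0.017,0.004,0.38],[0.017,0.004,0.38]],"angular":[[0,0,0],[0,0,0],[0,0,0],[0,0,0],[0,0,0]]}'; python3 -m jog '{"delta_pos":[[0,0,0],[0,0,0],[0,0,0],[0,0,0],[0,0,0]],"angular":[[0,0,0],[0,0,0],[0,0,0],[0,0,0],[0,0,0]]}' 0; python3 -c "
from h import *
go([.5273,-.3418,.16],-33.3)"
```

```text
clock: 2.1
position: [0.5256, -0.3419, 0.0455]
tcp_rot: [[0.55, 0.835, -0.003], [0.835, -0.55, 0.002], [-0.0, -0.003, -1.0]]
force: [0.8, 0.0, -0.2]
finger_gap: 0.527
finger_force: 0.0
clock: 2.72
position: [0.5282, -0.3423, 0.0485]
tcp_rot: [[0.549, 0.836, 0.001], [0.836, -0.549, -0.002], [-0.001, 0.002, -1.0]]
force: [-3.4, -0.2, 5.4]
finger_gap: 0.176
finger_force: 58.2
yaw -33.3 -> -33.3 shift [-0.0004 -0.0028 -0.3718] turn [0.0003 0.0001 0.    ] pos [ 0.5282 -0.3423  0.0485] J [-32.9  29.8  -3.7  56.4  -0.   90.4] F [-3.4 -0.2  5.4] gap 0.176 ff 58.2 t 2.725
```

```bash
python3 -m jog '{"delta_pos":[[0,0,-0.1],[0,0,-0.2],[0,0,-0.3],[0,0,-0.38],[0,0,-0.38]],"angular":[[0,0,0],[0,0,0],[0,0,0],[0,0,0],[0,0,0]]}'; python3 -c "
from h import *
go([.5818,.0098,.16],1)"
```

```text
clock: 3.35
position: [0.5292, -0.3425, 0.1635]
tcp_rot: [[0.549, 0.836, 0.004], [0.836, -0.549, -0.003], [0.0, 0.005, -1.0]]
force: [0.4, -0.2, -1.6]
finger_gap: 0.171
finger_force: 58.9
yaw -33.3 -> 1.0 shift [ 1.0779 -0.4978  0.0092] turn [ 0.0008  0.0002 -0.0952] pos [ 0.5292 -0.3425  0.1635] J [-32.9  25.3   6.6  71.    0.   90.4] F [ 0.4 -0.2 -1.6] gap 0.171 ff 58.9 t 3.35
```

```bash
python3 -m jog '{"delta_pos":[[0.15,-0.07,0],[0.33,-0.15,0],[0.5,-0.23,0],[0.66,-0.31,0],[0.8,-0.37,0]],"angular":[[0,0,-0.02],[0,0,-0.04],[0,0,-0.06],[0,0,-0.08],[0.0008,0,-0.095]]}';  python3 -c "
from h import *
go([.5818,.0098,.16],1)"
```

```text
clock: 3.98
position: [0.5664, -0.078, 0.16]
tcp_rot: [[-0.02, 1.0, -0.005], [1.0, 0.02, 0.002], [0.002, -0.005, -1.0]]
force: [0.5, -0.8, -0.2]
finger_gap: 0.17
finger_force: 58.9
yaw 1.2 -> 1.0 shift [2.917e-01 5.740e-02 1.000e-04] turn [-0.0009 -0.0003  0.0005] pos [ 0.5664 -0.078   0.16  ] J [-7.9 20.2 -2.  68.1  0.  81. ] F [ 0.5 -0.8 -0.2] gap 0.17 ff 58.9 t 3.975
```

```bash
python3 -m jog '{"delta_pos":[[0.15,0.03,0],[0.28,0.057,0],[0.292,0.057,0],[0.292,0.057,0],[0.292,0.057,0]],"angular":[[0,0,0],[0,0,0],[0,0,0],[0,0,0],[0,0,0]]}';  python3 - <<'E'
from h import *
c=grab('wrist','w2.png');R=np.array(c['R']);print(-R.T@np.array(c['t']))
P=cloud(c);ok=c['depth']>0;q=P[ok&(np.abs(P[...,2]-.057)<.004)&(np.hypot(P[...,0]-.58,P[...,1]-.01)<.045)]
print(len(q),cv2.minAreaRect(q[:,:2].astype(np.float32)*1000))
for z in(.125,.135,.145,.155):
    m=ok&(np.abs(P[...,2]-z)<.004)&(np.hypot(P[...,0]-.58,P[...,1]-.01)<.03)
    q=P[m]; print(z,len(q),q.mean(0) if len(q) else 0,np.ptp(q,axis=0) if len(q) else 0, np.argwhere(m).mean(0)[::-1] if len(q) else 0)
go([.5818,.0098,.16],1)
E
```

```text
clock: 4.6
position: [0.5823, 0.0068, 0.1604]
tcp_rot: [[-0.015, 1.0, -0.005], [1.0, 0.015, 0.001], [0.001, -0.005, -1.0]]
force: [0.1, 0.9, -0.1]
finger_gap: 0.169
finger_force: 58.9
[0.58176495 0.08937455 0.30271296]
3224 ((581.6781005859375, 11.018695831298828), (50.36061096191406, 50.59109115600586), 22.620542526245117)
0.125 51 [0.58198558 0.00926972 0.12568129] [0.00780005 0.00468313 0.00671077] [258.1372549 221.7254902]
0.135 74 [0.58199535 0.00939471 0.13504428] [0.00747797 0.00343014 0.00790524] [258.08108108 227.90540541]
0.145 31 [0.58206036 0.00983102 0.14298037] [0.00709751 0.00264813 0.004162  ] [258.12903226 233.09677419]
0.155 146 [0.58227439 0.01263997 0.15589188] [0.01495641 0.00656873 0.00784385] [258.47260274 239.15068493]
yaw 0.8 -> 1.0 shift [ 0.0104 -0.0018  0.0016] turn [-0.0008 -0.0002 -0.0004] pos [0.5824 0.0067 0.1605] J [ 0.6 21.2 -0.4 68.7  0.1 89.8] F [ 1.  -0.4 -0.5] gap 0.171 ff 58.9 t 4.65
```

View pics/w2.png

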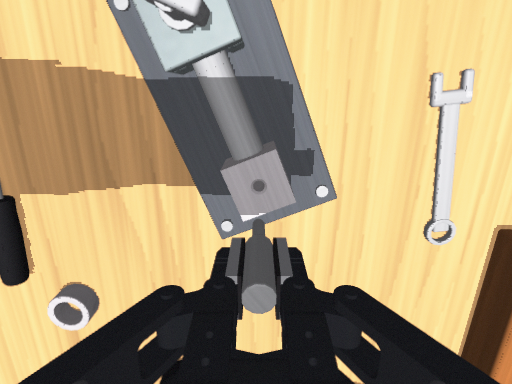

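Wrist view: the hole is at about (259,186) and the shank tip at (258,222), so the pin hangs a few mm short of the hole along y.

```bash
python3 - <<'E'
from h import *
c=grab('wrist');g=cv2.cvtColor(c['color'],cv2.COLOR_BGR2GRAY)
r=g[172:200,244:274];th=(r.min()+np.median(r))/2;v,u=np.nonzero(r<th)
n,l,st,ce=cv2.connectedComponentsWithStats((r<th).astype(np.uint8));print(st[1:],ce[1:]+[244,172])
print([plane(c,x+244,y+172,.057).round(4) for x,y in ce[1:]])
# shank edges in image rows
for y in (219,222,226,230): print(y,g[y,248:270])
for y,z in((222,.126),(230,.137)): pass
E
```

```text
[[  9   8  12  12 110]] [[258.32727273 185.32727273]]
[array([0.5818, 0.0119, 0.057 ])]
219 [213 156 134 134 119 120 119 104  85  83  82  82  86  98 116 116 117 119
 118 114 116 117]
222 [118 118 118 119 112  81  78  77  77  79  80  81  81  79  79  81  96 113
 118 115 102 150]
226 [120 116 118 120  98  78  77  79  78  78  79  81  81  81  78  80 111 219
 221 219 216 215]
230 [222 227 228 229 135  81  77  79  79  80  83  79  80  81  79  78  76 218
 222 220 217 217]
```

```bash
python3 -m jog '{"delta_pos":[[0.017,-0.001,0.06],[0.017,-0.001,0.12],[0.017,-0.001,0.18],[0.017,-0.001,0.18],[0.017,-0.001,0.18]],"angular":[[-0.0008,0,0],[-0.0008,0,0],[-0.0008,0,0],[-0.0008,0,0],[-0.0008,0,0]]}';  python3 - <<'E'
from h import *
c=grab('wrist','w3.png')
P=cloud(c);ok=c['depth']>0;q=P[ok&(np.abs(P[...,2]-.057)<.004)&(np.hypot(P[...,0]-.58,P[...,1]-.01)<.045)]
print(len(q),cv2.minAreaRect(q[:,:2].astype(np.float32)*1000))
for z in(.07,.08,.09):
    m=ok&(np.abs(P[...,2]-z)<.004)&(np.hypot(P[...,0]-.58,P[...,1]-.01)<.03)
    q=P[m]; print(z,len(q),q.mean(0) if len(q) else 0,np.ptp(q,axis=0) if len(q) else 0, q[:,1].max() if len(q) else 0)
cv2.imwrite('pics/w3z.png',cv2.resize(c['color'][150:270,190:330],(700,600),interpolation=cv2.INTER_CUBIC))
go([.5818,.0114,.1],1)
E
```

```text
clock: 5.32
position: [0.5823, 0.0125, 0.1073]
tcp_rot: [[-0.016, 1.0, 0.001], [1.0, 0.016, 0.002], [0.002, 0.001, -1.0]]
force: [-0.6, -0.8, -0.6]
finger_gap: 0.171
finger_force: 58.9
3851 ((581.6414794921875, 11.02676773071289), (50.30879211425781, 50.99176025390625), 22.43674087524414)
0.07 39 [0.58220195 0.01510202 0.07202021] [0.00776034 0.00412833 0.0041373 ] 0.01632953662964861
0.08 71 [0.58191714 0.01502826 0.0802446 ] [0.00753916 0.00335747 0.00789294] 0.016359520838916508
0.09 47 [0.58221151 0.01533719 0.08860419] [0.00715224 0.00283197 0.00559388] 0.016422025908104584
yaw 0.9 -> 1.0 shift [-0.004  -0.0023  0.0248] turn [ 0.0002 -0.0002 -0.0003] pos [0.5825 0.0126 0.1074] J [ 1.2 22.9 -5.9 61.1  0.1 90.3] F [ 0.1  0.  -0.3] gap 0.176 ff 58.9 t 5.375
```

View pics/w3z.png

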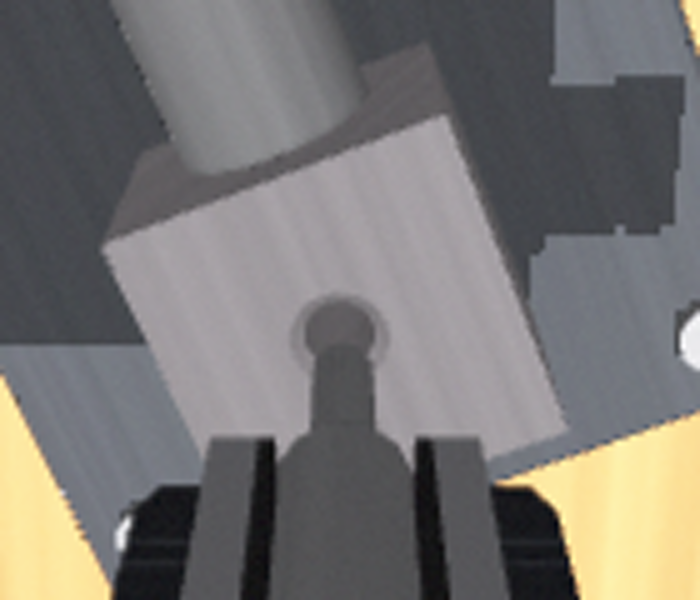

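The mouth with its bevel is at (340,335) in the crop, and the shank comes down over it at x = 343, less than 1 mm off. I'll insert slowly and watch the force.

```bash
python3 -m jog '{"delta_pos":[[-0.002,-0.001,0.02],[-0.002,-0.001,0.035],[-0.002,-0.001,0.05],[-0.002,-0.001,0.06],[-0.002,-0.001,0.06]],"angular":[[0,0,0],[0,0,0],[0,0,0],[0,0,0],[0,0,0]]}';  python3 -c "
from h import *
go([.5818,.0114,.065],1)"
```

```text
clock: 6.0
position: [0.5815, 0.0124, 0.0883]
tcp_rot: [[-0.016, 1.0, -0.0], [1.0, 0.016, 0.001], [0.001, -0.0, -1.0]]
force: [0.7, -0.3, -1.2]
finger_gap: 0.17
finger_force: 58.9
yaw 0.9 -> 1.0 shift [-0.0033  0.001   0.0775] turn [-0.     -0.0002 -0.0002] pos [0.5815 0.0124 0.0883] J [ 1.2 23.8 -7.7 58.6  0.1 90.2] F [ 0.7 -0.3 -1.2] gap 0.17 ff 58.9 t 6.0
```

```bash
python3 -m jog '{"delta_pos":[[0,0,0.02],[0,0,0.04],[0,0,0.055],[0,0,0.068],[0,0,0.073]],"angular":[[0,0,0],[0,0,0],[0,0,0],[0,0,0],[0,0,0]]}';  python3 -m jog '{"delta_pos":[[0,0,0.003],[0,0,0.006],[0,0,0.006]],"angular":[[0,0,0],[0,0,0],[0,0,0]]}';  python3 -c "
from h import *
go([.5818,.0114,.065],1)"
```

```text
clock: 6.62
position: [0.5816, 0.0124, 0.0664]
tcp_rot: [[-0.016, 1.0, -0.0], [1.0, 0.016, 0.002], [0.002, -0.0, -1.0]]
force: [0.2, -0.8, 0.3]
finger_gap: 0.172
finger_force: 58.9
clock: 7.0
position: [0.5818, 0.0124, 0.0655]
tcp_rot: [[-0.016, 1.0, 0.001], [1.0, 0.016, 0.002], [0.002, 0.001, -1.0]]
force: [-1.6, -0.1, 4.1]
finger_gap: 0.163
finger_force: 59.6
yaw 0.9 -> 1.0 shift [-0.0034 -0.      0.0016] turn [ 0.0001 -0.0002 -0.0002] pos [0.5818 0.0124 0.0655] J [ 1.2 24.9 -9.6 55.5  0.1 90.2] F [-1.6 -0.1  4.1] gap 0.163 ff 59.6 t 7.0
```

```bash
python3 -m jog '{"delta_pos":[[0,0,0],[0,0,0],[0,0,0],[0,0,0],[0,0,0]],"angular":[[0,0,0],[0,0,0],[0,0,0],[0,0,0],[0,0,0]]}' 45; python3 -m jog '{"delta_pos":[[0,0,-0.06],[0,0,-0.15],[0,0,-0.25],[0,0,-0.35],[0,0,-0.35]],"angular":[[0,0,0],[0,0,0],[0,0,0],[0,0,0],[0,0,0]]}';python3 - <<'E'
from h import *
c=grab('wrist','w4.png')
P=cloud(c);ok=c['depth']>0;q=P[ok&(np.abs(P[...,2]-.103)<.006)&(np.hypot(P[...,0]-.58,P[...,1]-.01)<.03)]
print(len(q),np.median(q[:,2]),cv2.minEnclosingCircle(q[:,:2].astype(np.float32)*1000))
for n,c in (('w',c),('t',grab('top'))):
    P=cloud(c);ok=c['depth']>0
    q=P[ok&(P[...,2]>.105)&(P[...,2]<.12)&(np.hypot(P[...,0]-.527,P[...,1]-.139)<.04)]
    if len(q)>5: print(n,len(q),np.median(q[:,2]),cv2.minAreaRect(q[:,:2].astype(np.float32)*1000),np.degrees(np.arctan2(*np.linalg.svd(q[:,:2]-q[:,:2].mean(0),full_matrices=False)[2][0][::-1])))
    q=P[ok&(np.abs(P[...,2]-.064)<.003)&(np.hypot(P[...,0]-.527,P[...,1]-.139)<.05)]
    if len(q)>5:print(len(q),cv2.minAreaRect(q[:,:2].astype(np.float32)*1000))
go([.527,.139,.17],66)
E
```

```text
clock: 7.62
position: [0.5816, 0.0124, 0.0648]
tcp_rot: [[-0.016, 1.0, 0.0], [1.0, 0.016, 0.002], [0.002, 0.0, -1.0]]
force: [1.1, -0.1, 0.3]
finger_gap: 0.527
finger_force: 0.0
clock: 8.25
position: [0.583, 0.0123, 0.1722]
tcp_rot: [[-0.016, 1.0, 0.005], [1.0, 0.016, 0.002], [0.002, 0.005, -1.0]]
force: [0.2, -0.1, 0.1]
finger_gap: 0.526
finger_force: 0.0
345 0.10246745942525176 ((581.677001953125, 12.326602935791016), 7.903048992156982)
w 1319 0.11308041971756398 ((528.7648315429688, 138.90231323242188), (15.31216049194336, 40.81458282470703), 76.52688598632812) -14.555834503764551
3771 ((528.3301391601562, 139.75448608398438), (62.312557220458984, 58.731868743896484), 22.58534049987793)
t 88 0.11327563697025068 ((527.5328979492188, 140.00546264648438), (16.059040069580078, 41.05492401123047), 63.795326232910156) 158.3719348421631
325 ((527.72265625, 140.20297241210938), (62.65482711791992, 59.88825225830078), 21.827756881713867)
yaw 0.9 -> 66.0 shift [ 0.4254 -0.175  -0.0007] turn [ 0.0002 -0.0002 -0.1808] pos [0.5816 0.0122 0.1696] J [ 1.2 20.6  0.1 69.4  0.1 90.2] F [-1.  -0.9  0.2] gap 0.525 ff 0.0 t 8.35
```

View pics/w4.png

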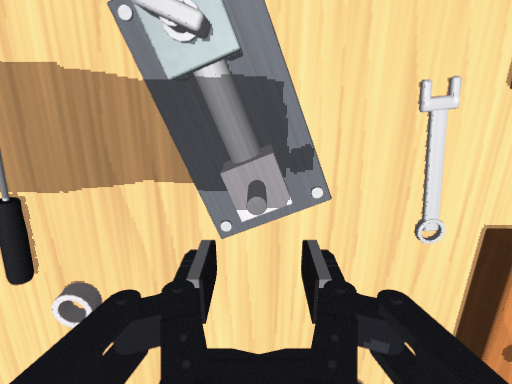

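The pin is home: its top is at (257,205), 102.5 mm up. Next the wing at upper left (180,15), which the picture cuts off.

```bash
python3 -m jog '{"delta_pos":[[0.08,-0.03,0],[0.16,-0.06,0],[0.25,-0.09,0],[0.3,-0.12,0],[0.35,-0.14,0]],"angular":[[0,0,-0.028],[0,0,-0.056],[0,0,-0.084],[0,0,-0.112],[0,0,-0.14]]}'  60; python3 -c "
from h import *
go([.528,.139,.17],66)"
```

```text
clock: 8.98
position: [0.5368, 0.1171, 0.1686]
tcp_rot: [[-0.785, 0.62, -0.002], [0.62, 0.785, 0.001], [0.002, -0.0, -1.0]]
force: [-0.2, -0.1, -0.4]
finger_gap: 0.698
finger_force: 0.0
yaw 51.7 -> 66.0 shift [ 0.0683  0.0392 -0.0045] turn [-0.     -0.0004 -0.0398] pos [0.5368 0.1171 0.1686] J [12.3 17.7 -4.5 67.9  0.1 50.6] F [-0.2 -0.1 -0.4] gap 0.698 ff 0.0 t 8.975
```

```bash
python3 -m jog '{"delta_pos":[[0.05,0.03,0],[0.068,0.039,0],[0.068,0.039,0],[0.068,0.039,0]],"angular":[[0,0,-0.02],[0,0,-0.04],[0,0,-0.04],[0,0,-0.04]]}'; python3 - <<'E'
from h import *
c=grab('wrist','w5.png')
P=cloud(c);ok=c['depth']>0
m=(ok&(P[...,2]>.105)&(P[...,2]<.12)&(np.hypot(P[...,0]-.527,P[...,1]-.139)<.03));q=P[m]
print(len(q),np.median(q[:,2]),np.argwhere(m).mean(0)[::-1],cv2.minAreaRect(q[:,:2].astype(np.float32)*1000),np.degrees(np.arctan2(*np.linalg.svd(q[:,:2]-q[:,:2].mean(0),full_matrices=False)[2][0][::-1])))
go([.528,.139,.084],66)
E
```

```text
clock: 9.48
position: [0.5291, 0.1381, 0.1694]
tcp_rot: [[-0.91, 0.414, -0.001], [0.414, 0.91, 0.001], [0.001, 0.001, -1.0]]
force: [-0.6, 0.2, 0.1]
finger_gap: 0.704
finger_force: 0.0
1001 0.11323545658534452 [260.33966034 206.28771229] ((527.6614990234375, 140.51583862304688), (16.847721099853516, 41.68806457519531), 64.91146087646484) -22.66595168910954
yaw 65.6 -> 66.0 shift [0.0047 0.0008 0.2852] turn [ 0.0002 -0.0002 -0.0012] pos [0.5292 0.1381 0.1695] J [14.6 17.3 -4.8 67.8  0.1 39. ] F [ 0.9 -1.1 -0.3] gap 0.704 ff 0.0 t 9.525
```

View pics/w5.png

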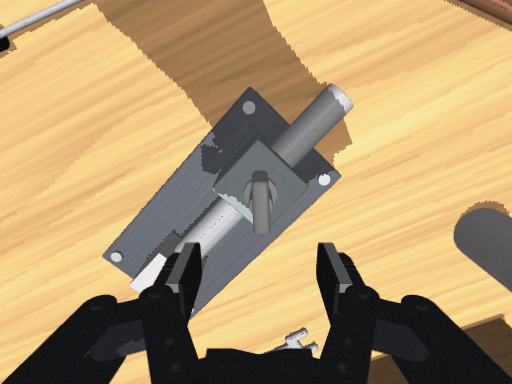

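The wing is centred at (261,203) and runs almost straight up the image, so the jaws line up with it. Its axis is at about (0.528, 0.140) and its yaw about 156°.

```bash
python3 -m jog '{"delta_pos":[[0.007,0.004,0.08],[0.007,0.004,0.16],[0.007,0.004,0.23],[0.007,0.004,0.28],[0.007,0.004,0.28]],"angular":[[0,0,0],[0,0,0],[0,0,0],[0,0,0],[0,0,0]]}'; python3 -m jog '{"delta_pos":[[0,0,0],[0,0,0],[0,0,0],[0,0,0],[0,0,0]],"angular":[[0,0,0],[0,0,0],[0,0,0],[0,0,0],[0,0,0]]}' 0; python3 -c "
from h import *
go([.528,.140,.085],22.4)"
```

```text
clock: 10.15
position: [0.5273, 0.1401, 0.0851]
tcp_rot: [[-0.911, 0.412, -0.002], [0.412, 0.911, 0.001], [0.002, 0.0, -1.0]]
force: [-0.1, -0.3, 1.0]
finger_gap: 0.703
finger_force: 0.0
clock: 10.78
position: [0.5281, 0.1402, 0.0869]
tcp_rot: [[-0.911, 0.411, 0.001], [0.411, 0.911, 0.001], [-0.001, 0.001, -1.0]]
force: [-1.0, -1.9, 6.3]
finger_gap: 0.129
finger_force: 58.8
yaw 65.7 -> 22.4 shift [ 0.     -0.0009  0.0063] turn [0.0003 0.     0.1203] pos [0.5281 0.1402 0.0869] J [ 14.8  20.6 -12.9  56.3   0.   39.1] F [-1.  -1.9  6.3] gap 0.129 ff 58.8 t 10.775
```

```bash
python3 -m jog '{"delta_pos":[[0,0,0],[0,0,0],[0,0,0],[0,0,0],[0,0,0]],"angular":[[0,0,0.025],[0,0,0.05],[0,0,0.075],[0,0,0.1],[0,0,0.115]]}'; python3 -c "
from h import *
go([.528,.140,.085],22.4);print(sensors.get_state()['moment'])"
```

```text
clock: 11.4
position: [0.528, 0.1401, 0.0869]
tcp_rot: [[-0.408, 0.913, 0.001], [0.913, 0.408, 0.001], [0.0, 0.001, -1.0]]
force: [-1.0, -3.0, 5.6]
finger_gap: 0.129
finger_force: 58.9
yaw 24.1 -> 22.4 shift [-0.0003 -0.0003  0.0064] turn [ 0.0002 -0.0001  0.0047] pos [0.528  0.1401 0.0869] J [ 14.8  20.6 -12.9  56.4   0.   80.8] F [-1.  -3.   5.6] gap 0.129 ff 58.9 t 11.4
[-0.62657339  0.41256637  0.00887625]
```

```bash
python3 -m jog '{"delta_pos":[[0,0,0],[0,0,0],[0,0,0],[0,0,0]],"angular":[[0,0,0.003],[0,0,0.006],[0,0,0.009],[0,0,0.009]]}'; python3 -c "
from h import *
go([.528,.140,.085],22.4);print(sensors.get_state()['moment'])"
```

```text
clock: 11.9
position: [0.5281, 0.1401, 0.0869]
tcp_rot: [[-0.36, 0.933, 0.001], [0.933, 0.36, 0.001], [0.0, 0.001, -1.0]]
force: [-1.6, -3.1, 5.7]
finger_gap: 0.127
finger_force: 61.3
yaw 21.1 -> 22.4 shift [-0.0003 -0.0003  0.0064] turn [ 0.0002 -0.     -0.0036] pos [0.5281 0.1401 0.0869] J [ 14.9  20.6 -12.9  56.4   0.   83.7] F [-1.6 -3.1  5.7] gap 0.127 ff 61.3 t 11.9
[-0.75694414  0.29104452  0.70769852]
```

```bash
python3 -m jog '{"delta_pos":[[0,0,0],[0,0,0],[0,0,0]],"angular":[[0,0,0.004],[0,0,0.005],[0,0,0.005]]}'; python3 -c "
from h import *
go([.528,.140,.085],112);print(sensors.get_state()['moment'])"
```

```text
clock: 12.28
position: [0.5281, 0.1401, 0.087]
tcp_rot: [[-0.332, 0.943, 0.001], [0.943, 0.332, 0.001], [0.0, 0.001, -1.0]]
force: [-1.8, -3.0, 6.1]
finger_gap: 0.131
finger_force: 74.5
yaw 19.4 -> -68.0 shift [-0.0004 -0.0003  0.0065] turn [ 2.000e-04 -2.000e-04  2.427e-01] pos [0.5281 0.1401 0.087 ] J [ 14.9  20.6 -12.9  56.4   0.   85.5] F [-1.8 -3.   6.1] gap 0.131 ff 74.5 t 12.275
[-0.80893282  0.28139635  1.46294723]
```

```bash
python3 -m jog '{"delta_pos":[[0,0,0],[0,0,0],[0,0,0],[0,0,0],[0,0,0]],"angular":[[0,0,-0.025],[0,0,-0.05],[0,0,-0.075],[0,0,-0.1],[0,0,-0.125]]}';python3 -m jog '{"delta_pos":[[0,0,0],[0,0,0],[0,0,0],[0,0,0],[0,0,0]],"angular":[[0,0,-0.025],[0,0,-0.05],[0,0,-0.075],[0,0,-0.1],[0,0,-0.12]]}'; python3 -c "
from h import *
go([.528,.140,.085],112.2);print(sensors.get_state()['moment'])"
```

```text
clock: 12.9
position: [0.5281, 0.1402, 0.0869]
tcp_rot: [[-0.903, 0.43, 0.001], [0.43, 0.903, 0.001], [-0.001, 0.001, -1.0]]
force: [-1.5, -2.9, 5.6]
finger_gap: 0.129
finger_force: 58.7
clock: 13.52
position: [0.5281, 0.1403, 0.0869]
tcp_rot: [[-0.953, -0.305, 0.001], [-0.305, 0.953, 0.001], [-0.002, 0.001, -1.0]]
force: [-1.8, -1.8, 5.5]
finger_gap: 0.122
finger_force: 58.8
yaw 107.7 -> 112.2 shift [ 0.0006 -0.0008  0.0063] turn [ 0.0001  0.0002 -0.0124] pos [0.5281 0.1403 0.0869] J [ 14.8  20.6 -12.9  56.3   0.1  -2.9] F [-1.8 -1.8  5.5] gap 0.122 ff 58.8 t 13.525
[-0.39213492  0.42103561 -0.04924862]
```

```bash
python3 -m jog '{"delta_pos":[[0,0,0],[0,0,0],[0,0,0],[0,0,0]],"angular":[[0,0,-0.01],[0,0,-0.012],[0,0,-0.012],[0,0,-0.012]]}'; python3 - <<'E'
from h import *
go([.528,.140,.085],112.2)
c=grab('top');P=cloud(c);ok=c['depth']>0
q=P[ok&(P[...,2]>.098)&(P[...,2]<.107)&(np.hypot(P[...,0]-.582,P[...,1]-.011)<.03)];print('pin',len(q),q.mean(0) if len(q) else 0)
c=grab('wrist','w6.png');P=cloud(c);ok=c['depth']>0
m=(ok&(P[...,2]>.111)&(P[...,2]<.12)&(np.hypot(P[...,0]-.528,P[...,1]-.14)<.026));q=P[m]
print(len(q),cv2.minAreaRect(q[:,:2].astype(np.float32)*1000) if len(q)>3 else 0)
E
```

```text
clock: 14.02
position: [0.5281, 0.1403, 0.0869]
tcp_rot: [[-0.928, -0.371, 0.001], [-0.371, 0.928, 0.001], [-0.002, 0.001, -1.0]]
force: [-2.1, -2.0, 4.5]
finger_gap: 0.133
finger_force: 58.8
yaw 111.8 -> 112.2 shift [ 0.0007 -0.0009  0.0064] turn [ 0.0001  0.0003 -0.0011] pos [0.5281 0.1403 0.0869] J [ 14.9  20.6 -12.9  56.3   0.1  -6.9] F [-2.1 -2.   4.5] gap 0.133 ff 58.8 t 14.025
pin 29 [0.58114173 0.01256996 0.10255635]
2615 ((526.9985961914062, 140.30093383789062), (35.74521255493164, 35.441078186035156), 64.7366943359375)
```

View pics/w6.png

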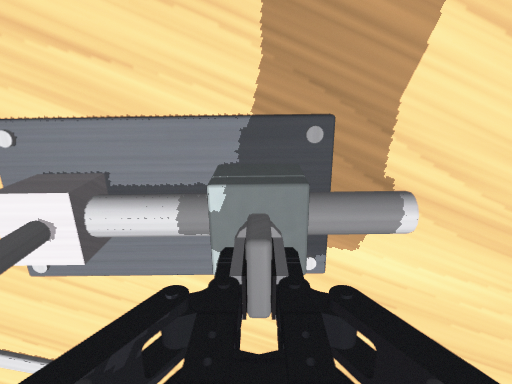

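The wing (258,265) is gripped and stands across the tube, which runs level at y≈213, so it is a quarter turn from its seat. The pin is still in the fitting, at the left (45,230). I'm handing in.

```bash
python3 -m jog '{"delta_pos":[[0,0,0],[0,0,0]],"angular":[[0,0,0],[0,0,0]]}' >/dev/null; python3 -c "
from station import order
print(order.job_done())"
```

```text
the job is handed in; nothing more can be done
None
```

I've handed the job in, but the reply gave no verdict: the gauge pin is home in the fitting, the wing screw was seated and then backed off about 90°, and the gripper is holding it still there.

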